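Pin the tilting cradle into the barrel stand and hold the hinge pin home

ROBOT

A 6-joint arm with a two-finger parallel gripper is mounted at the origin on the work surface. World frame = base frame: x ahead of the robot, y to its left, z up, the work surface at z = 0. Lengths are in mm, angles in rad, forces in N, time in s.
With the tool pointing down it reaches from about 300 to 775 mm from the base axis. Payload 14.6 kg.
Tool frame: the origin (TCP) lies midway between the tips of the shut fingers; the grasp point (between the pads) lies 19 mm behind it; y points along the fingers, z is the direction in which the jaws open and shut, and the axes are right-handed (so a half turn about y gives the same grasp; the last joint's range is limited). The gripper opens to 94 mm and grips with 3 to 60 N. Pads are 16 mm wide; open, the fingers measure 119 mm over their backs; the gripper's body (75 mm by 177 mm) begins 78 mm behind the grasp point.
Start: joints at [-0.067, 0.3, 1.521, -0, 1.321, -0.067], TCP at [549.99, -0.002, 183.546] pointing down, gripper open.
Joint ranges: [-3.03, 3.03], [-0.79, 2.21], [0.23, 2.52], [-1.04, 4.18], [0, 3.07], [-2.55, 2.55]. Speed limits (rad/s): [2.22, 2.22, 2.57, 3.14, 3.14, 3.14].

INTERFACE

Orientations are given as [roll, pitch, yaw] about the fixed x, y, z axes, in that order (R = Rz(yaw) Ry(pitch) Rx(roll)).
In Python, from cell import manip gives the robot as it stands.
- The arm moves only by the tool play_rows, never from a script. Its argument "series" is a list of rows, each a list of 3 entries, a list of its own where there are three numbers: the shift along the tool's x, y, z in m, then the turn about the tool's y in rad, then the closure, from 0 (fully open) to 1 (shut). In form: [[[dx, dy, dz], twist, grip], ...]. A call has 1 to 20 rows; each row is the pose to reach, as a shift and turn from the pose measured when the call began, along the tool's axes at that moment; what a row does not reach only later rows make up. A row lasts 1/10 s, in which the tool goes at most 50 mm and 8.59 degrees, less where a joint would pass 70% of its speed; a pose out of reach is approached as far as the arm can. A call with a gripper value outside its range is refused whole. The fingers move at their own pace and stop on an object; "squeeze" is the grip in N (left out, the last holds). Time passes only in rows, so rows that repeat a pose let the fingers close. It gives the time, the measured TCP pose, the force and the opening at its end, in the units of the state.
- manip.read_state(): the state, without advancing time (a new reading comes with each control period).
- manip.camera(name): name is "scene" or "side" or "wrist"; returns the picture (480x640x3 uint8, red, green, blue); there is no depth.
- manip.camera_params(name): a dict with "K" (3x3 intrinsics, pixels), "rvec" (rotation vector, rad) and "tvec" (3), from world to camera coordinates, as OpenCV has them. Camera axes: x right, y down, z forward; pixel columns grow to the right and rows downward; lengths in mm; the calibration is good to about 2 mm. The wrist camera is an equidistant fisheye: a pixel r from the principal point sees the ray r / f radians off the axis. A picture is of the moment at which its call begins: read the wrist's pose just before it. camera_params takes no time and is no camera call; for the wrist camera it gives the pose at the moment of the call.
- manip.sign_off(): hands the job in, once; it reports no verdict.
The state is a dict: "clock": time; "joints": joint angles; "qd": joint speeds; "effort": joint torques, N m; "eef_pos": TCP position; "eef_rot": TCP orientation; "wrist_force": force on the tool from outside, world axes, zero at the start; "moment": the same for the moment, N m; "finger_gap": finger opening in mm.
Only numpy, scipy, OpenCV 4.12 (cv2) and the standard library are available. Lean on these libraries where they do the work, as an engineer would, in place of code of your own. Each camera call takes 0.05 s, during which the arm holds its last target. There are 200 camera calls.

TASK

Put the tilting barrel stand back together: lower the loose wooden cradle into the stand's pocket, its steel knuckle between the two hinge lugs, without dropping it, so that it sits flat and fully down, and let go of it. Then take the hinge pin from the blue tray, thread it through one lug, the knuckle and the other lug until its brass knob comes up against the lug, and finish still holding the knob there so that I can snap the clip onto the far end. The cradle must stay seated, and the glassware, tools and other things around must be left as they are.

Things in the scene. Friction and masses are not known exactly. Their poses are not given: they have to be found in the camera images.
- stand: barrel stand, fixed to the counter: level pine board 220 x 140 mm, 18 mm thick, with a pocket for the cradle and two hinge lugs. Origin on the counter under the pocket's centre; x points from the hinge (front, near the robot) to the rear, z up. The board reaches from x = -125 to +95 mm
- pocket (a point): centre of the pocket's floor, 18 mm above the counter, axes as the stand's. The pocket is 151 mm (x) by 105 mm (y) inside, made by wooden guides 16 mm high, their upper 8 mm bevelled at 45 degrees to lead the cradle in; 2.5 mm play all round once down. Its long sides are open in the middle (x -41 to +41 mm)
- hinge_mid (a point): on the common axis of the two lug bores, midway between the lugs: stand x = -100, y = 0, 54 mm above the counter; the axis runs along the stand's y. Axes as the stand's
- lug_left (a point): centre of the left lug's bore on its outer face (stand y = +47 mm). Both lugs are steel, 10 mm thick, 34 mm wide, tops 72 mm above the counter, with a 13 mm bore and a brass collar (flush). The pin may go in from either side
- lug_right (a point): the same on the right lug (stand y = -47 mm)
- cradle: loose wooden cradle, 0.25 to 0.55 kg, level: two V-topped saddle boards 100 mm wide (y), 22 mm thick, 56 mm high, at x = -62 and +62 mm, joined by a spine along x. Origin on the underside at the middle of the 146 x 100 mm footprint. Seated, the origin is at the point pocket, axes alike (the hinge knuckle is at its front, x = -100 mm)
- spine (a point): middle of the cradle's spine (28 mm wide in y, 32 mm high), 24 mm above the underside: the place to grip it from above, near its centre of mass. 40 mm fore and aft of this point is free of the saddles, and the space on both sides of the spine is open down to the underside
- knuckle (a point): centre of the bore in the cradle's square steel knuckle (30 x 30 mm, 60 mm long in y): cradle x = -100, y = 0, 36 mm above the underside; 20 mm bore along y. It comes onto hinge_mid when the cradle is seated
- pin: hinge pin, 0.08 to 0.17 kg. Origin at the centre of its ribbed brass knob (20 mm across, x -17 to +17 mm), on the axis; +x points to the tip. Then a steel shank 10 mm across. At the start it lies level, axis 45 mm up, in the tray's notches, knob overhanging to the robot's right. Round: y and z may turn about x. Fully home the origin is 64 mm from hinge_mid
- pin_tip (a point): the very end of the pin's nose (pin x = +137 mm); the last 8 mm taper from 10 to 4 mm across. A black clip groove is at x = 120 mm. Fully home, the nose stands 26 mm out of the far lug
- pin_mid (a point): point on the pin's axis at pin x = +64 mm (47 mm from the knob's face); coincides with hinge_mid when the pin is fully home
- tray: blue parts tray, fixed, 70 mm (x) by 84 mm (y), origin at the centre of its underside. End walls at y = -40 and +40 mm, 52 mm high, with a 13 mm wide notch down to 40 mm, in which the shank lies along y: lift the pin straight up out of them. The knob's face is 10 mm outside the wall at y = -40 mm
- tumbler: clear glass tumbler, 72 mm across, 92 mm tall, upright; origin at the centre of its underside. Bystander, not to be disturbed
- carafe: clear glass carafe, 90 mm across, 170 mm tall, upright; origin at the centre of its underside. Bystander, not to be disturbed
- bottle: green wine bottle, 74 mm across, 300 mm tall, upright; origin at the centre of its underside. Bystander, not to be disturbed
- mallet: wooden mallet lying flat: handle 26 mm thick, 150 mm showing, head a drum 62 mm across and 100 mm long; origin under the handle, 110 mm from its free end. Bystander, not to be disturbed
- bung: cork barrel bung, a cone 52 mm across and 34 mm tall; origin at the centre of its underside. Bystander, not to be disturbed
- spare_tap: spare white barrel tap with a red button standing on its black flange, 42 mm across, 69 mm tall; origin at the centre of its underside. Bystander, not to be disturbed
Things that resemble listed ones, but are neither listed nor needed, are in the scene too. Leave any green look-alike of the pin alone.

How it is judged:
By the outcome, as a careful person would: the job done as asked, in the order asked, and still so for the second after the job is handed in, while the arm keeps its last pose, push and grip.
It also fails if it takes over 72 s, if anything falls off the work surface, if the arm or the gripper's body presses on something with over 40 N, if the wrist force passes 120 N, or if a joint passes its speed limit or range.

## Working session

There is one attempt and no reset: what is moved stays moved. The work goes in short steps, Python scripts to look and compute and a tool call to move; the robot and the scene stay as the last step left them, time stands still between calls to the robot, and variables do not carry over. Pictures are saved under pics/ and viewed, about 8 in all and at most 12, crops included, and the job is handed in when it is done.

Besides the shell and the picture viewer there is one more tool, called after "Request:" by a JSON object that holds its "op" and its "data", one argument or row to a line. play_rows: Moves the arm, as the interface text tells. Its arguments: {"type":"object","properties":{"series":{"type":"array","items":{"type":"array"}},"squeeze":{"type":"number"}},"required":["series"]}

```bash
mkdir -p pics; ls
cat > h.py <<'E'
import numpy as np, cv2
from cell import manip
def save(n,im): cv2.imwrite(f'pics/{n}.png',im[...,::-1])
E
python3 - <<'E'
from h import *
for n in ('scene','side'):
    im=manip.camera(n); save(n,im); p=manip.camera_params(n)
    R=cv2.Rodrigues(np.array(p['rvec']))[0]; print(n,np.array(p['K']).round(1).tolist(),(-R.T@np.array(p['tvec'])).round(0))
s=manip.read_state(); print(s)
p=manip.camera_params('wrist');print(p)
E
```

```text
pics
scene [[501.5, 0.0, 313.7], [0.0, 501.5, 243.0], [0.0, 0.0, 1.0]] [1322.  942.  952.]
side [[555.3, 0.0, 326.8], [0.0, 555.3, 241.9], [0.0, 0.0, 1.0]] [-191. 1071. 1136.]
{'clock': 0.1, 'joints': array([-6.66114725e-02,  3.00421514e-01,  1.52152450e+00, -1.43101671e-05,
        1.32069590e+00, -6.66159746e-02]), 'qd': array([-0.00070166, -0.00307718, -0.00182983, -0.00108459, -0.00083637,
       -0.00052555]), 'effort': array([ 1.84928511e-03, -5.32644153e+01, -3.53284299e+01,  7.10431044e-02,
        2.34944851e-02, -7.30603051e-05]), 'eef_pos': array([5.49739337e+02, 4.08058381e-03, 1.83037475e+02]), 'eef_rot': array([-1.57184419e+00,  5.60156291e-05, -1.57078831e+00]), 'wrist_force': array([0.32677857, 0.47118758, 0.9749626 ]), 'moment': array([-0.00365208,  0.0150731 ,  0.03112899]), 'finger_gap': 93.79389164306775}
{'K': array([[371.64829954,   0.        , 320.68124237],
       [  0.        , 371.64829954, 241.47637795],
       [  0.        ,   0.        ,   1.        ]]), 'rvec': array([-2.90872416e+00,  9.01165698e-04,  1.70234889e-03]), 'tvec': array([-549.47688903,  -23.12960346,  390.3155087 ])}
```

View pics/scene.png

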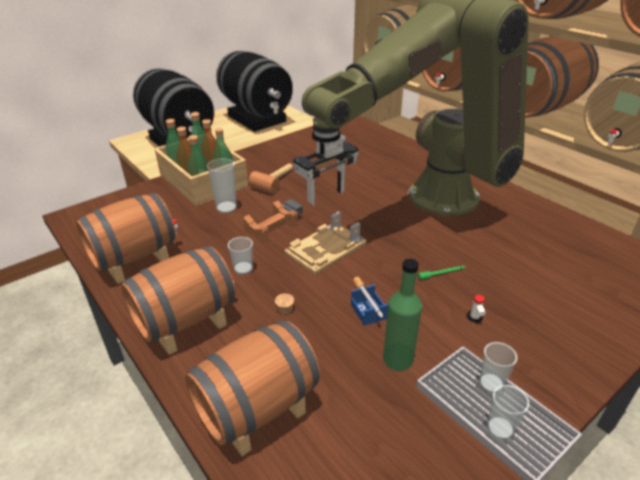

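View pics/side.png

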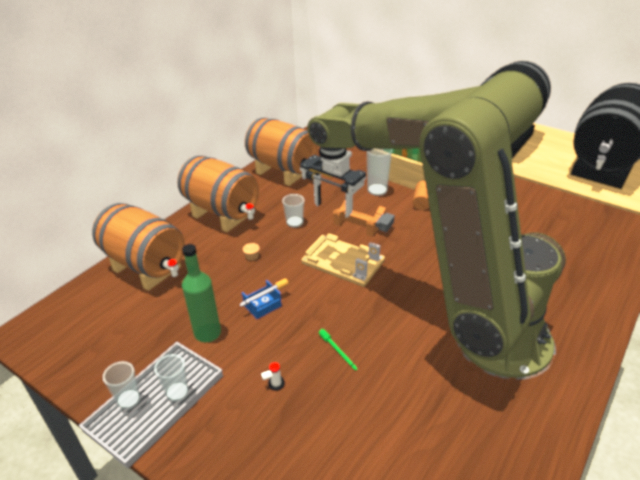

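The scene view shows the stand at (327,245), the loose cradle at (275,217), the tray with the pin at (370,300), and the green look-alike pin at (442,271). In the side view they are at (343,258), (362,218), (264,295) and (338,348). I choose the pin with the brass knob in the blue tray, not the green one. Next is the wrist view.

```bash
cat >> h.py <<'E'
def cam(n):
    p=manip.camera_params(n); R=cv2.Rodrigues(np.array(p['rvec']))[0]; t=np.array(p['tvec']).ravel(); return np.array(p['K']),R,t
def ray(n,uv,c=None):
    K,R,t=c or cam(n); x=(uv[0]-K[0,2])/K[0,0]; y=(uv[1]-K[1,2])/K[1,1]
    if n=='wrist':
        r=np.hypot(x,y)+1e-12; d=np.array([x/r*np.sin(r),y/r*np.sin(r),np.cos(r)])
    else: d=np.array([x,y,1.])
    return -R.T@t, R.T@d/np.linalg.norm(d)
def onz(n,uv,z,c=None):
    o,d=ray(n,uv,c); return o+d*(z-o[2])/d[2]
def proj(n,P,c=None):
    K,R,t=c or cam(n); q=R@np.array(P,float)+t
    if n=='wrist':
        rr=np.hypot(q[0],q[1]); th=np.arctan2(rr,q[2]); q=np.array([q[0]/rr*th,q[1]/rr*th,1])
    return (K@(q/q[2]))[:2]
def cross(a,b):
    (o1,d1),(o2,d2)=a,b
    s=np.linalg.lstsq(np.c_[d1,-d2],o2-o1,rcond=None)[0]; p,q=o1+s[0]*d1,o2+s[1]*d2
    return (p+q)/2,np.linalg.norm(p-q)
E
python3 - <<'E'
from h import *
im=manip.camera('wrist'); save('w0',im)
for nm,a,b in [('stand',(327,245),(343,258)),('cradle',(275,217),(362,218)),('tray',(370,303),(263,298)),('bottle top',(410,266),(190,251)),('tumbler',(241,268),(293,222)),('knob',(358,283),(284,284)),('carafe',(226,207),(377,190))]:
    print(nm,cross(ray('scene',a),ray('side',b)))
E
```

```text
stand (array([527.11294907, -18.10144448,  19.18885334]), np.float64(4.432736796441714))
cradle (array([ 580.48485996, -217.3402451 ,   36.09485619]), np.float64(8.429142533387218))
tray (array([611.55347926, 263.5689463 ,  30.73922787]), np.float64(4.101060608097028))
bottle top (array([671.46458337, 427.13596534, 290.47546533]), np.float64(1.370210961543842))
tumbler (array([ 786.30526258, -102.79910602,    2.40817081]), np.float64(3.511489629399565))
knob (array([590.6340168 , 193.07102884,  41.15329999]), np.float64(3.5611221399450845))
carafe (array([ 648.26436574, -428.88955333,    1.84936478]), np.float64(0.632918503388221))
```

View pics/w0.png

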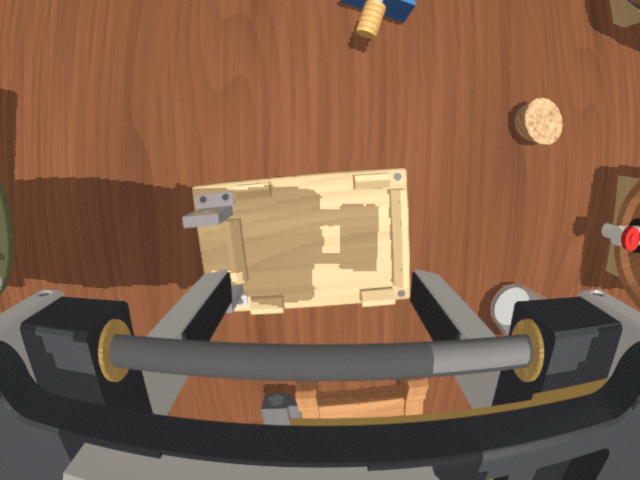

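The wrist view has world +x to the right and +y up. It shows the stand board with corners at about (193,187), (405,168) and (410,302), its lugs on the left, and the knob at (371,20). The cradle at (345,400) is hidden by the gripper, so I'll move over it.

Request:
{"op": "play_rows", "data": {
  "series": [
    [[0.03,-0.03,0.01],0,0],
    [[0.07,-0.06,0.02],0,0],
    [[0.11,-0.09,0.03],0,0],
    [[0.15,-0.11,0.03],0,0],
    [[0.19,-0.11,0.03],0,0],
    [[0.23,-0.11,0.03],0,0],
    [[0.26,-0.11,0.03],0,0],
    [[0.28,-0.11,0.03],0,0],
    [[0.28,-0.11,0.03],0,0],
    [[0.28,-0.11,0.03],0,0]
  ]
}}

```text
clock: 1.15
eef_pos: [579.8, -279.8, 292.6]
eef_rot: [-1.572, 0.001, -1.571]
wrist_force: [0.9, 0.2, 0.3]
finger_gap: 94.0
```

Run:
```python
from h import *
s=manip.read_state(); print(s['eef_pos'],s['eef_rot'],s['clock'])
np.save('c1.npy',np.array([*cam('wrist')],dtype=object),allow_pickle=True)
im=manip.camera('wrist'); save('w1',im)
# project guess points in w1
print(proj('wrist',[580,-217,36]),proj('wrist',[527,-18,19]))
save('w1c',cv2.resize(im[40:340,120:520],(800,600),interpolation=cv2.INTER_CUBIC))
```

```text
[ 579.83428342 -279.78545121  292.63439101] [-1.57226386e+00  5.82900853e-04 -1.57122620e+00] 1.15Traceback (most recent call last):
  File "<stdin>", line 3, in <module>
ValueError: could not broadcast input array from shape (3,3) into shape (3,)
```

```bash
cat >> h.py <<'E'
import pickle
def snap(n,name):
    c=cam(n); im=manip.camera(n); save(name,im); pickle.dump((im,c),open(name+'.pkl','wb')); return im,c
E
python3 - <<'E'
from h import *
im,c=snap('wrist','w1')
print(proj('wrist',[580,-217,36],c),proj('wrist',[527,-18,19],c))
save('w1c',cv2.resize(im[0:360,80:560],(800,600),interpolation=cv2.INTER_CUBIC))
E
```

```text
[321.14282182 158.55613069] [280.16723004  11.45651514]
```

View pics/w1c.png

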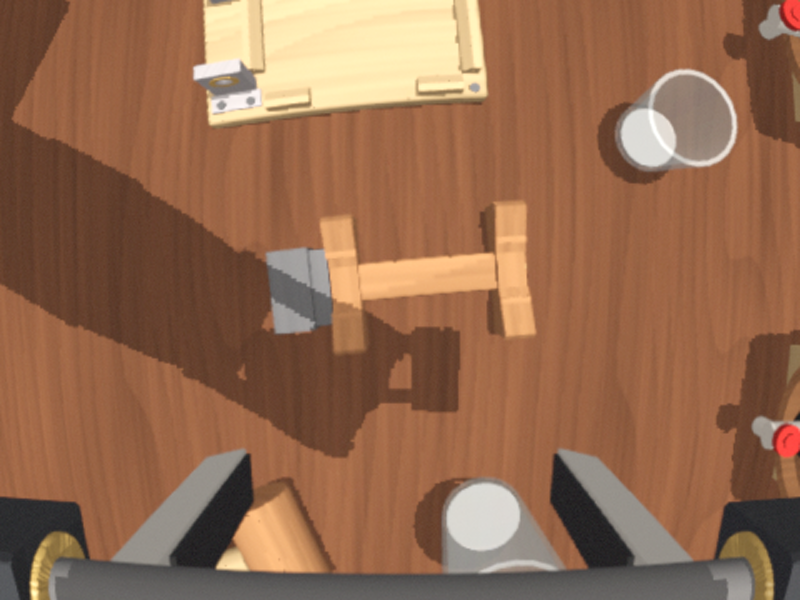

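The crop (scale 5/3) shows the loose cradle. Its knuckle is at (300,290) on the robot side, its spine runs from (360,281) to (496,271), and its saddles are at (344,284) and (514,268). The tumbler (650,135), mallet (285,520) and carafe (490,520) are also in view.

```bash
cat >> h.py <<'E'
def fit2(L,W):  # yaw & shift: W=R L+t
    L=np.array(L,float);W=np.array(W,float)[:,:2];a,b=L-L.mean(0),W-W.mean(0)
    th=np.arctan2((a[:,0]*b[:,1]-a[:,1]*b[:,0]).sum(),(a*b).sum());R=np.array([[np.cos(th),-np.sin(th)],[np.sin(th),np.cos(th)]])
    t=W.mean(0)-R@L.mean(0);return th,t,(W-(L@R.T+t)).round(1).tolist()
E
python3 - <<'E'
from h import *
im,c=pickle.load(open('w1.pkl','rb'))
k=lambda u,v:(80+u*.6,v*.6)
# reconstruct camera of w0: same orientation; use TCP displacement
K,R,t=c; C1=-R.T@t; 
R0=cv2.Rodrigues(np.array([-2.90872416e+00,9.01165698e-04,1.70234889e-03]))[0]; c0=(K,R0,np.array([-549.47688903,-23.12960346,390.3155087]))
pickle.dump(c0,open('c0.pkl','wb'))
print('C1',C1,'C0',-R0.T@c0[2])
W=[onz('wrist',p,18,c0) for p in [(193,187),(405,168),(410,302)]]+[onz('wrist',k(*p),18,c) for p in [(485,99),(211,125)]]
print(np.round(W,1)); print('stand',fit2([(-125,70),(95,70),(95,-70),(95,-70),(-125,-70)],W))
# cradle saddles' top corners z=56: 
P=[(321,218),(352,214),(494,203),(525,201),(366,350),(334,353),(535,333),(504,336)]
L=[(-73,50),(-51,50),(51,50),(73,50),(-51,-50),(-73,-50),(73,-50),(51,-50)]
W=[onz('wrist',k(*p),56,c) for p in P]; print('cradle',fit2(L,W))
W=[onz('wrist',k(*p),40,c) for p in [(360,281),(496,271)]]; print('spine ends',np.round(W,1))
W=[onz('wrist',k(*p),51,c) for p in [(267,253),(308,249),(275,333)]]; print('knuckle top',np.round(W,1))
E
```

```text
C1 [ 580.13326792 -212.76120381  494.15334142] C0 [549.94400816  67.15714071 384.52247374]
[[ 418.5   37.8   18. ]
 [ 633.6   55.5   18. ]
 [ 646.4  -87.4   18. ]
 [ 644.   -86.    18. ]
 [ 430.1 -101.3   18. ]]
stand (np.float64(0.07420387829448337), array([546.49903851, -22.83250634]), [[1.8, 0.1], [-2.5, 1.4], [-0.0, -1.8], [-2.5, -0.4], [3.1, 0.7]])
cradle (np.float64(0.0936715701635019), array([ 599.37335985, -224.62338573]), [[1.2, -1.6], [1.2, -1.3], [-0.7, -2.3], [-0.3, -2.1], [1.0, 1.3], [-0.2, 1.3], [-0.7, 2.6], [-1.6, 2.2]])
spine ends [[ 549.4 -229.1   40. ]
 [ 649.  -221.2   40. ]]
knuckle top [[ 482.9 -207.    51. ]
 [ 513.  -205.    51. ]
 [ 487.4 -265.5   51. ]]
```

Request:
{"op": "play_rows", "data": {
  "series": [
    [[-0.01,0.0,0.005],-0.14,0],
    [[-0.02,0.0,0.01],-0.28,0],
    [[-0.03,0.02,0.015],-0.42,0],
    [[-0.04,0.04,0.019],-0.56,0],
    [[-0.05,0.06,0.019],-0.7,0],
    [[-0.055,0.08,0.019],-0.84,0],
    [[-0.055,0.1,0.019],-0.98,0],
    [[-0.055,0.11,0.019],-1.12,0],
    [[-0.055,0.12,0.019],-1.26,0],
    [[-0.055,0.13,0.019],-1.4,0],
    [[-0.055,0.143,0.019],-1.54,0],
    [[-0.055,0.143,0.019],-1.656,0],
    [[-0.055,0.143,0.019],-1.656,0],
    [[-0.055,0.143,0.019],-1.656,0]
  ]
}}

```text
clock: 2.6
eef_pos: [599.0, -223.5, 150.4]
eef_rot: [-1.571, 0.0, 0.083]
wrist_force: [-0.0, 0.2, -0.3]
finger_gap: 93.9
```

```bash
cat >> h.py <<'E'
from scipy.spatial.transform import Rotation as Ro
def st():
    s=manip.read_state(); R=Ro.from_euler('xyz',s['eef_rot']).as_matrix()
    print('t',round(s['clock'],2),'pos',s['eef_pos'].round(1),'x',R[:,0].round(3),'z',R[:,2].round(3),'F',s['wrist_force'].round(1),'gap',round(s['finger_gap'],1)); return s,R
def shift(P):
    s,R=st(); print('shift m',(R.T@(np.array(P)-s['eef_pos'])/1000).round(4))
E
python3 - <<'E'
from h import *
shift([599.3,-225,9])
print(manip.read_state()['joints'])
im,c=snap('wrist','w2')
for L in [(-51,0,40),(51,0,40),(-73,50,56),(-73,-50,56),(73,50,56),(73,-50,56)]:
    y=.085;x=[599.3+L[0]*np.cos(y)-L[1]*np.sin(y),-225+L[0]*np.sin(y)+L[1]*np.cos(y),L[2]]
    u=proj('wrist',x,c);print(u.round(0)); im=cv2.circle(im.copy(),tuple(int(i) for i in u),3,(0,0,255),1)
save('w2c',im)
E
```

```text
t 2.6 pos [ 599.  -223.5  150.4] x [ 0.997  0.083 -0.   ] z [-0.083  0.997  0.   ] F [-0.   0.2 -0.3] gap 93.9
shift m [ 0.0002  0.1414 -0.0016]
[-4.14332660e-01  5.26411536e-01  1.28179589e+00 -4.68680559e-05
  1.33386910e+00 -2.06809401e+00]
[318. 174.]
[318. 289.]
[381. 148.]
[255. 148.]
[375. 318.]
[262. 318.]
```

View pics/w2c.png

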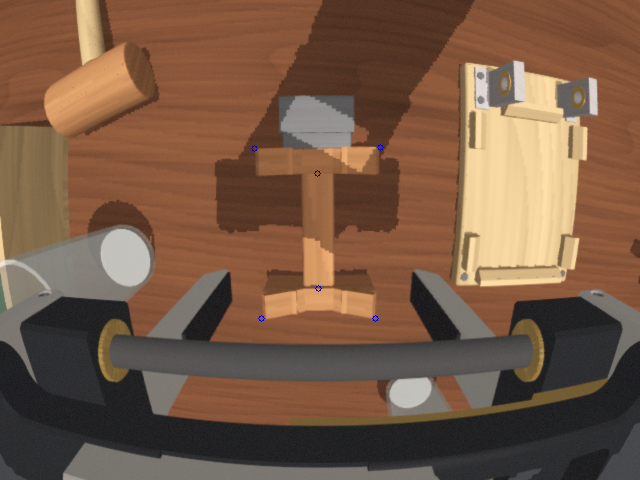

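The projected cradle points land on the cradle: spine ends at (318,174) and (318,289), saddle corners on their edges. Going down to grip it.

Request:
{"op": "play_rows", "data": {
  "series": [
    [[0,0.03,-0.001],0,0],
    [[0,0.06,-0.001],0,0],
    [[0,0.09,-0.001],0,0],
    [[0,0.115,-0.001],0,0],
    [[0,0.13,-0.001],0,0.2],
    [[0,0.141,-0.001],0,0.4],
    [[0,0.141,-0.001],0,0.4],
    [[0,0.141,-0.001],0,0.8],
    [[0,0.141,-0.001],0,0.9],
    [[0,0.141,-0.001],0,1],
    [[0,0.141,-0.001],0,1],
    [[0,0.141,-0.001],0,1],
    [[0,0.141,-0.001],0,1]
  ],
  "squeeze": 45
}}

```text
clock: 3.95
eef_pos: [599.2, -224.8, 9.7]
eef_rot: [-1.571, 0.0, 0.083]
wrist_force: [-2.0, 0.5, 16.8]
finger_gap: 25.2
```

Request:
{"op": "play_rows", "data": {
  "series": [
    [[0,0,0],0,1],
    [[0,0,0],0,1]
  ]
}}

```text
clock: 4.15
eef_pos: [599.6, -224.9, 10.4]
eef_rot: [-1.571, -0.001, 0.083]
wrist_force: [0.3, 0.1, 5.4]
finger_gap: 9.5
```

Run:
```python
from h import *
st()
im,c=snap('wrist','w3')
```

```text
t 4.15 pos [ 599.6 -224.9   10.4] x [0.997 0.083 0.001] z [-0.083  0.997 -0.001] F [0.3 0.1 5.4] gap 9.5
```

View pics/w3.png

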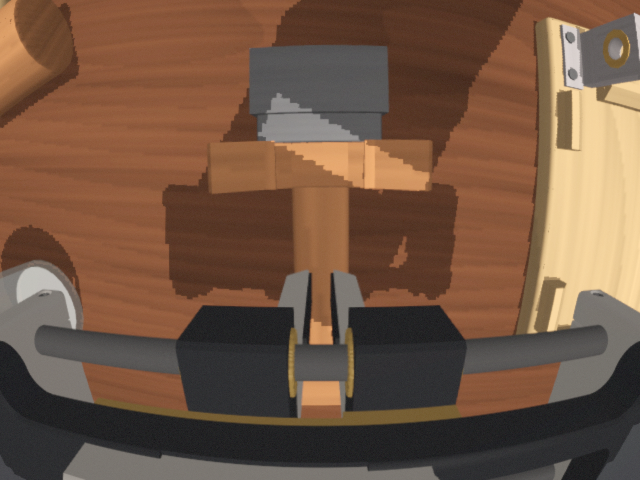

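The wrist view shows the fingers nearly shut over the spine at (320,290), and the gap (9.5 mm) is smaller than the spine's 28 mm. I need a side view to explain that.

Run:
```python
from h import *
im,c=snap('side','s1')
a,ca=snap('scene','c1')
u=proj('side',[599,-225,20]).astype(int);v=proj('scene',[599,-225,20]).astype(int);print(u,v)
f=lambda im,u:cv2.resize(im[u[1]-55:u[1]+45,u[0]-50:u[0]+50],(400,400),interpolation=cv2.INTER_CUBIC)
save('s1c',np.hstack([f(im,u),f(a,v)]))
st()
```

```text
[358 217] [269 223]
t 4.3 pos [ 599.7 -225.    10.4] x [0.997 0.083 0.001] z [-0.083  0.997 -0.001] F [0.1 1.  5.4] gap 0.9
```

View pics/s1c.png

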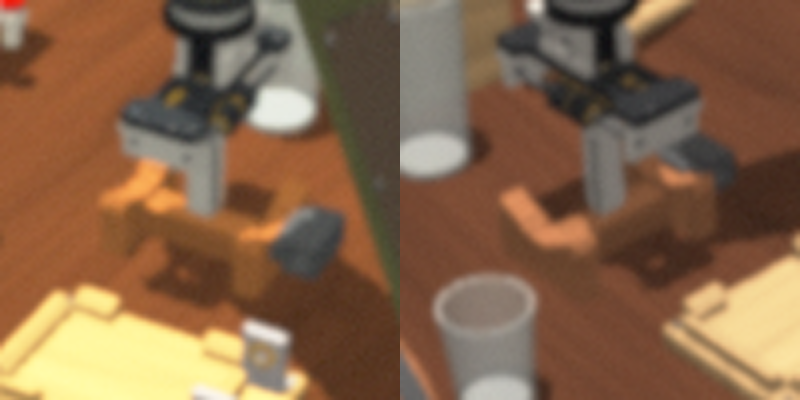

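Run:
```python
from h import *
im,c=pickle.load(open('w3.pkl','rb')); K,R,t=c; print('C',-R.T@t)
s,Rt=st(); T=s['eef_pos']
print('tcp wrist',proj('wrist',T,c),'8mm front',proj('wrist',T-8*Rt[:,0],c),'+40up',proj('wrist',T-8*Rt[:,0]+[0,0,40],c))
for z in (0,20,40,60): print(z,proj('side',[599,-225,z]).round(1),proj('scene',[599,-225,z]).round(1))
for dz in (0,15,30):
  print(dz,[proj('wrist',[599.3+x*np.cos(.085)-y*np.sin(.085),-225+x*np.sin(.085)+y*np.cos(.085),z+dz],c).round(0).tolist() for x,y,z in [(-73,50,56),(-73,-50,56),(-51,14,40),(-51,-14,40),(-115,30,51),(-115,-30,51)]])
```

```text
C [ 532.83627032 -229.93610604  211.80554342]
t 4.3 pos [ 599.7 -225.    10.4] x [0.997 0.083 0.001] z [-0.083  0.997 -0.001] F [0.1 1.  5.4] gap 0.9
tcp wrist [319.70162984 273.57703798] 8mm front [319.68057277 260.12572026] +40up [319.4683064  284.47304661]
0 [358.7 222.5] [270.3 228.2]
20 [358.8 217.7] [269.9 223.2]
40 [359.  212.9] [269.5 218.1]
60 [359.1 208.1] [269.1 213. ]
0 [[436.0, 142.0], [202.0, 143.0], [349.0, 188.0], [289.0, 188.0], [388.0, 47.0], [250.0, 48.0]]
15 [[447.0, 141.0], [191.0, 142.0], [352.0, 191.0], [286.0, 191.0], [394.0, 38.0], [243.0, 38.0]]
30 [[461.0, 140.0], [176.0, 141.0], [355.0, 195.0], [282.0, 195.0], [402.0, 26.0], [235.0, 26.0]]
```

Open or shut, the fingertips look about 20–30 mm short of the reported TCP. I'll lift with the fingers shut and measure where the tips really are.

Request:
{"op": "play_rows", "data": {
  "series": [
    [[0,-0.01,0],0,1],
    [[0,-0.03,0],0,1],
    [[0,-0.06,0],0,1],
    [[0,-0.09,0],0,1],
    [[0,-0.12,0],0,1],
    [[0,-0.12,0],0,1],
    [[0,-0.12,0],0,1]
  ]
}}

```text
clock: 5.0
eef_pos: [599.5, -224.9, 130.9]
eef_rot: [-1.572, -0.002, 0.083]
wrist_force: [-0.5, -0.2, -0.6]
finger_gap: 0.5
```

Run:
```python
from h import *
s,R=st(); T=s['eef_pos']
im,c=snap('side','s2')
a,ca=snap('scene','c2')
w,cw=snap('wrist','w4')
out=[]
for n,i in (('side',im),('scene',a)):
    u=proj(n,T); print(n,u,proj(n,T+[0,0,20]))
    o=(u-[50,70]).astype(int); cr=cv2.resize(i[o[1]:o[1]+120,o[0]:o[0]+80],(400,600),interpolation=cv2.INTER_CUBIC)
    q=((u-o)*5).astype(int); cv2.drawMarker(cr,tuple(int(x) for x in q),(255,0,255),0,12,1); out.append(cr); print('origin',o)
save('t2',np.hstack(out))
```

```text
t 5.0 pos [ 599.5 -224.9  130.9] x [0.997 0.083 0.002] z [-0.083  0.997 -0.001] F [-0.5 -0.2 -0.6] gap 0.5
side [359.39705426 190.25854566] [359.53094495 185.084599  ]
origin [309 120]
scene [267.56960351 194.28518878] [267.15081673 188.79988923]
origin [217 124]
```

View pics/t2.png

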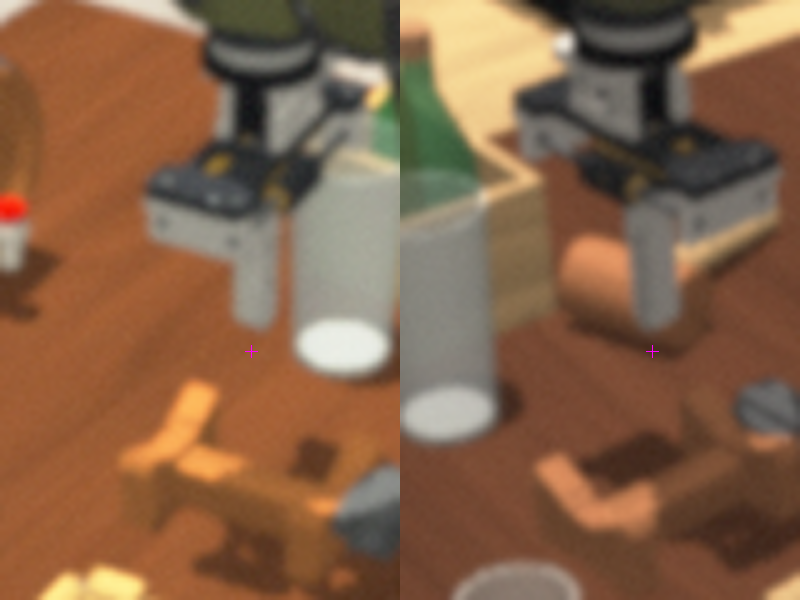

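Both views show the fingertips about 25 mm above the reported TCP (magenta crosses). That agrees with the contact earlier: tips on the spine top at z = 40 while the TCP read 10.4. So tips ≈ TCP + 24–30 mm. I'll regrip with the TCP about 28 mm lower, checking the force on the way.

Request:
{"op": "play_rows", "data": {
  "series": [
    [[0,0.0,0],0,0],
    [[0,0,0],0,0],
    [[0,0,0],0,0],
    [[0,0,0],0,0],
    [[0,0,0],0,0],
    [[0,0.0,0],0,0],
    [[0,0.0,0],0,0],
    [[0,0.02,0],0,0],
    [[0,0.05,0],0,0],
    [[0,0.08,0],0,0],
    [[0,0.11,0],0,0],
    [[0,0.13,0],0,0],
    [[0,0.14,0],0,0],
    [[0,0.144,0],0,0],
    [[0,0.146,0],0,0],
    [[0,0.146,0],0,0]
  ]
}}

```text
clock: 6.75
eef_pos: [599.3, -224.8, -16.0]
eef_rot: [-1.571, -0.0, 0.083]
wrist_force: [0.5, -0.1, 0.5]
finger_gap: 93.9
```

Request:
{"op": "play_rows", "data": {
  "series": [
    [[0,0.002,0],0,0.3],
    [[0,0.003,0],0,0.5],
    [[0,0.003,0],0,0.7],
    [[0,0.003,0],0,1],
    [[0,0.003,0],0,1],
    [[0,0.003,0],0,1],
    [[0,0.003,0],0,1],
    [[0,0.003,0],0,1],
    [[0,0.003,0],0,1],
    [[0,0.003,0],0,1],
    [[0,0.003,0],0,1],
    [[0,0.003,0],0,1],
    [[0,0.003,0],0,1],
    [[0,0.003,0],0,1]
  ],
  "squeeze": 50
}}

```text
clock: 8.15
eef_pos: [599.3, -224.8, -19.0]
eef_rot: [-1.571, -0.0, 0.083]
wrist_force: [-0.5, 0.8, 0.6]
finger_gap: 27.6
```

Gripped (27.6 mm). Lifting and carrying it over the stand.

Request:
{"op": "play_rows", "data": {
  "series": [
    [[0,-0.01,0],0,1],
    [[0,-0.03,0],0,1],
    [[0,-0.06,0],0,1],
    [[0,-0.09,0],0,1],
    [[0,-0.11,0.01],0,1],
    [[-0.006,-0.11,0.035],0,1],
    [[-0.012,-0.11,0.07],0,1],
    [[-0.018,-0.11,0.105],0,1],
    [[-0.024,-0.11,0.14],0,1],
    [[-0.03,-0.11,0.17],0,1],
    [[-0.036,-0.11,0.195],0.009,1],
    [[-0.036,-0.11,0.206],0.009,1],
    [[-0.036,-0.11,0.206],0.009,1],
    [[-0.036,-0.11,0.206],0.009,1],
    [[-0.036,-0.11,0.206],0.009,1]
  ]
}}

```text
clock: 9.65
eef_pos: [546.5, -23.5, 90.9]
eef_rot: [-1.571, -0.0, 0.073]
wrist_force: [0.0, -0.0, -3.6]
finger_gap: 27.7
```

Run:
```python
from h import *
st(); im,c=snap('wrist','w5')
save('w5c',cv2.resize(im[0:330,100:540],(800,600),interpolation=cv2.INTER_CUBIC))
```

```text
t 9.65 pos [546.5 -23.5  90.9] x [0.997 0.073 0.   ] z [-0.073  0.997 -0.001] F [ 0.  -0.  -3.6] gap 27.7
```

View pics/w5c.png

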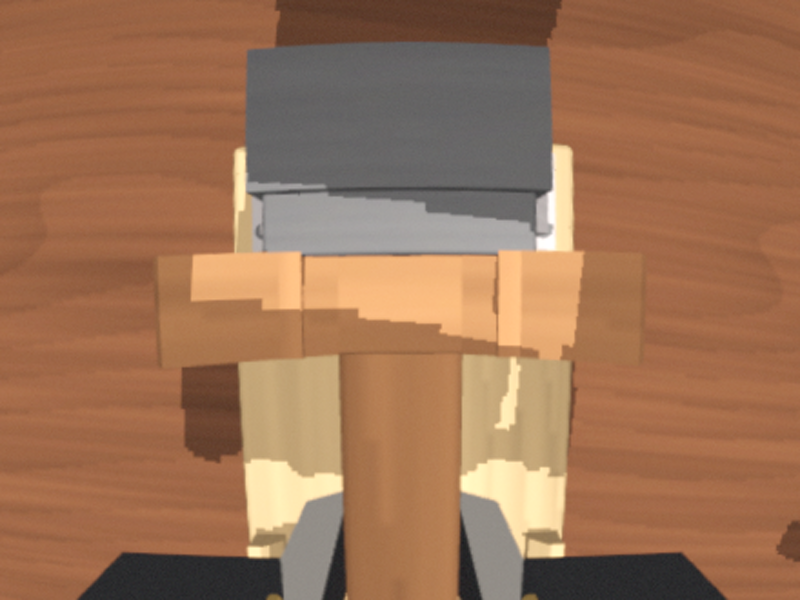

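The held cradle hangs level over the stand. The knuckle's top corners are at (248,50), (551,46), (551,190) and (248,190), the front saddle's top edge at row 255, and the board's front corners at (235,150) and (573,148).

Run:
```python
from h import *
im,c=pickle.load(open('w5.pkl','rb')); k=lambda u,v:(100+u*.55,v*.55)
f=lambda P,z:np.array([onz('wrist',k(*p),z,c) for p in P])
B=f([(235,150),(573,148)],18); print('board front',B.round(1),'mid',B.mean(0).round(1),'w',np.linalg.norm(B[0]-B[1]))
E1=f([(241,440),(568,440)],18); print('board edges',E1.round(1),E1.mean(0).round(1),np.linalg.norm(E1[0]-E1[1]))
Kn=f([(248,50),(551,46),(551,190),(248,190)],161);print('knuckle',Kn.round(1))
L=[(-115,-30),(-115,30),(-85,30),(-85,-30),(-73,-50),(-73,50)]
print('cradle',fit2(L,np.r_[Kn,f([(157,257),(643,254)],166)]))
print('cradle spine only',fit2(L[:4],Kn))
# stand estimate fit using board front + width mids
th=.074
u=np.array([np.cos(th),np.sin(th)]); print('stand from front', B.mean(0)[:2]+125*u, 'edge yaw',np.arctan2(*(E1.mean(0)-B.mean(0))[[1,0]]), 'front yaw',np.arctan2(*(B[0]-B[1])[[0,1]]))
```

```text
board front [[428.7 -99.7  18. ]
 [417.7  38.3  18. ]] mid [423.2 -30.7  18. ] w 138.49053785562077
board edges [[550.5 -91.   18. ]
 [540.4  47.9  18. ]] [545.4 -21.6  18. ] 139.26561268991043
knuckle [[ 4.341e+02 -6.160e+01  1.610e+02]
 [ 4.289e+02 -1.700e+00  1.610e+02]
 [ 4.592e+02 -1.000e-01  1.610e+02]
 [ 4.635e+02 -5.900e+01  1.610e+02]]
cradle (np.float64(0.07769058744834408), array([546.21326853, -22.84719793]), [[0.2, 0.0], [-0.3, 0.2], [0.1, -0.5], [-0.3, 0.4], [-0.0, 3.1], [0.4, -3.1]])
cradle spine only (np.float64(0.07764164319369823), array([546.1222014 , -22.83773495]), [[0.3, 0.0], [-0.2, 0.2], [0.2, -0.5], [-0.2, 0.4]])
stand from front [547.83919711 -21.44939518] edge yaw 0.07442909278353418 front yaw 3.0617630306470414
```

Request:
{"op": "play_rows", "data": {
  "series": [
    [[0.001,0.02,0.001],0,1],
    [[0.001,0.04,0.001],0,1],
    [[0.001,0.055,0.001],0,1],
    [[0.001,0.065,0.001],0,1],
    [[0.001,0.07,0.001],0,1],
    [[0.001,0.075,0.001],0,1],
    [[0.001,0.078,0.001],0,1],
    [[0.001,0.081,0.001],0,1],
    [[0.001,0.083,0.001],0,1],
    [[0.001,0.083,0.001],0,1]
  ]
}}

```text
clock: 10.7
eef_pos: [547.4, -22.4, 7.8]
eef_rot: [-1.571, -0.0, 0.073]
wrist_force: [-0.1, 0.0, -3.0]
finger_gap: 27.4
```

Request:
{"op": "play_rows", "data": {
  "series": [
    [[0,0.002,0],0,1],
    [[0,0.004,0],0,1],
    [[0,0.006,0],0,1],
    [[0,0.007,0],0,1],
    [[0,0.008,0],0,1],
    [[0,0.009,0],0,1],
    [[0,0.0095,0],0,1],
    [[0,0.0095,0],0,1]
  ]
}}

```text
clock: 11.5
eef_pos: [547.5, -22.4, -1.1]
eef_rot: [-1.571, -0.0, 0.073]
wrist_force: [-3.4, 0.2, 5.7]
finger_gap: 27.8
```

It has touched down: z = −1.1 puts the underside at 18 mm, and the push is light. Releasing and rising.

Request:
{"op": "play_rows", "data": {
  "series": [
    [[0,0,0],0,0.6],
    [[0,0,0],0,0.5],
    [[0,0,0],0,0.45],
    [[0,0,0],0,0.45],
    [[0,0,0],0,0.4],
    [[0,0,0],0,0.4],
    [[0,-0.02,0],0,0.4],
    [[0,-0.05,0],0,0.4],
    [[0,-0.09,0],0,0.4],
    [[0,-0.13,0],0,0.3],
    [[0,-0.17,0],0,0.3],
    [[0,-0.2,0],0,0.3],
    [[0,-0.2,0],0,0.3],
    [[0,-0.2,0],0,0.3]
  ]
}}

```text
clock: 12.9
eef_pos: [547.3, -22.3, 198.8]
eef_rot: [-1.571, -0.001, 0.073]
wrist_force: [-0.0, 0.4, -0.4]
finger_gap: 65.5
```

Run:
```python
from h import *
st(); im,c=snap('wrist','w6')
save('w6c',cv2.resize(im[30:330,120:520],(800,600),interpolation=cv2.INTER_CUBIC))
```

```text
t 12.9 pos [547.3 -22.3 198.8] x [0.997 0.073 0.001] z [-0.073  0.997 -0.001] F [-0.   0.4 -0.4] gap 65.5
```

View pics/w6c.png

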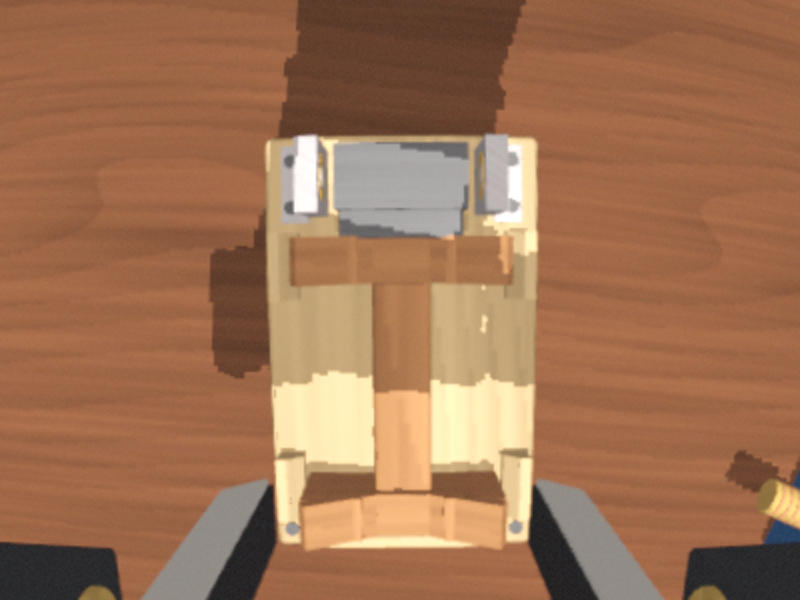

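The cradle is seated squarely in the pocket: knuckle (400,180) between the lugs at (307,175) and (495,173), rear saddle at (403,520). Next I'll measure the hinge from this picture and turn towards the tray.

Request:
{"op": "play_rows", "data": {
  "series": [
    [[0.006,-0.01,0.02],0.14,0.2],
    [[0.012,-0.02,0.04],0.28,0],
    [[0.018,-0.03,0.06],0.42,0],
    [[0.024,-0.04,0.08],0.56,0],
    [[0.03,-0.05,0.1],0.7,0],
    [[0.036,-0.05,0.12],0.84,0],
    [[0.042,-0.05,0.14],0.98,0],
    [[0.048,-0.05,0.16],1.12,0],
    [[0.054,-0.05,0.175],1.26,0],
    [[0.06,-0.05,0.188],1.4,0],
    [[0.066,-0.05,0.188],1.54,0],
    [[0.066,-0.05,0.188],1.68,0],
    [[0.066,-0.05,0.188],1.82,0],
    [[0.066,-0.05,0.188],1.9,0],
    [[0.066,-0.05,0.188],1.9,0],
    [[0.066,-0.05,0.188],1.9,0]
  ]
}}

```text
clock: 14.55
eef_pos: [599.0, 170.0, 246.7]
eef_rot: [-1.573, -0.001, -1.824]
wrist_force: [0.8, -0.0, -0.5]
finger_gap: 93.8
```

Run:
```python
from h import *
im,c=pickle.load(open('w6.pkl','rb')); k=lambda u,v:(120+u*.5,30+v*.5)
f=lambda P,z:np.array([onz('wrist',k(*p),z,c) for p in P])
W=f([(295,137),(318,137),(486,136),(509,136),(292,213),(317,213),(484,212),(507,212)],72)
print('stand from lugs',fit2([(-117,-47),(-117,-37),(-117,37),(-117,47),(-83,-47),(-83,-37),(-83,37),(-83,47)],W))
W=f([(266,140),(536,138),(530,547),(277,547)],18);print('stand from board',fit2([(-125,-70),(-125,70),(95,70),(95,-70)],W))
W=f([(334,143),(467,143),(334,209),(467,209)],69);print('cradle knuckle top',fit2([(-115,-30),(-115,30),(-85,-30),(-85,30)],W))
st(); im,c=snap('wrist','w7')
hsv=cv2.cvtColor(im,cv2.COLOR_RGB2HSV)
for n,z in (('side',45),('scene',45)): pass
print(proj('wrist',[590,193,45],c),proj('wrist',[611,263,50],c))
o=(proj('wrist',[600,230,45],c)-[130,130]).astype(int).clip(0); print('o',o)
save('w7c',cv2.resize(im[o[1]:o[1]+220,o[0]:o[0]+280],(763,600),interpolation=cv2.INTER_CUBIC))
```

```text
stand from lugs (np.float64(0.07309072539066042), array([546.88206415, -21.86310126]), [[-0.1, 0.5], [0.3, 0.7], [-0.1, 0.2], [-0.5, 0.4], [0.2, -0.9], [0.4, 0.2], [0.1, -0.7], [-0.2, -0.5]])
stand from board (np.float64(0.07778148695346004), array([547.66691115, -21.10922645]), [[-0.6, 0.6], [-0.8, -0.9], [1.0, 1.2], [0.3, -1.0]])
cradle knuckle top (np.float64(0.0720368138120525), array([547.62061559, -22.13655277]), [[0.1, 0.7], [0.2, -0.7], [-0.1, 0.6], [-0.1, -0.7]])
t 14.55 pos [599.  170.  246.7] x [-0.251 -0.968  0.001] z [ 0.968 -0.251 -0.002] F [ 0.8 -0.  -0.5] gap 93.8
[308.10130119 197.93494088] [310.2658658  130.54621299]
o [178  32]
```

View pics/w7c.png

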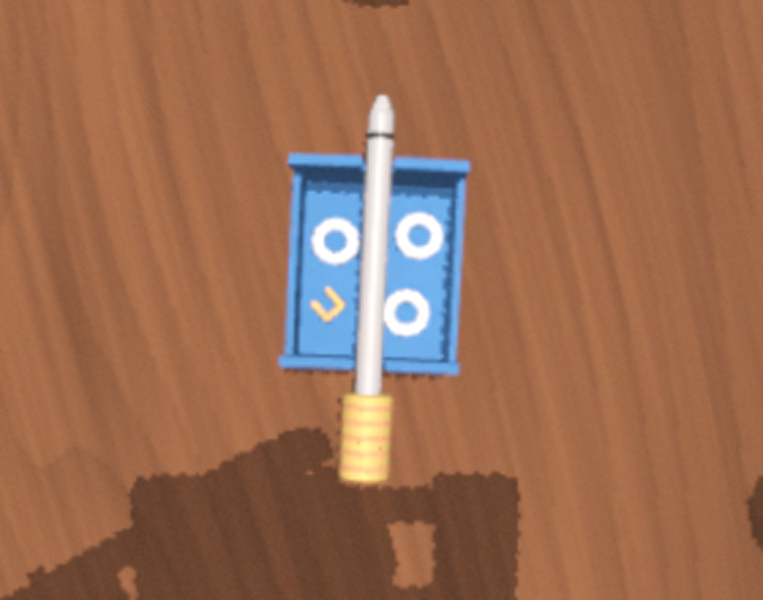

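The brass-knobbed pin lies in the blue tray: knob centre (366,438), tip (382,96), groove at (380,134). It is clearly not the green one.

Run:
```python
from h import *
im,c=pickle.load(open('w7.pkl','rb')); k=lambda u,v:(178+u/2.725,32+v/2.7273)
f=lambda u,v:onz('wrist',k(u,v),45,c)
r,kf,g,tip=[f(*p) for p in [(364,482),(368.5,394),(380,134),(382,95)]]
# rear edge seen on top of knob z~50
print('rear',r,'face',kf,'groove',g,'tip',tip); print('lens',[np.linalg.norm(a-kf) for a in (r,g,tip)],'expect 34 103 120')
d=(tip-kf)/np.linalg.norm(tip-kf); print('axis yaw',np.arctan2(d[1],d[0]))
O=tip-137*d; O2=g-120*d; O3=kf+(-17)*d; print('origin',O,O2,O3)
s,R=st(); O=(O+O2+O3)/3
tw=np.arctan2(d[1],d[0])-np.pi/2-np.arctan2(R[1,2],R[0,2]); print('twist',-tw)
shift([O[0],O[1],0])
```

```text
rear [590.62179182 180.51617254  45.        ] face [601.37932982 214.28818695  45.        ] groove [632.1105136  314.22946101  45.        ] tip [636.95664284 329.76806671  45.        ]
lens [np.float64(35.44394984806916), np.float64(104.55937986164936), np.float64(120.8360369670496)] expect 34 103 120
axis yaw 1.271941123170002
origin [596.62023323 198.84070494  45.        ] [596.7793519  199.54856019  45.        ] [596.37408192 198.041726    45.        ]
t 14.6 pos [599. 170. 247.] x [-0.251 -0.968  0.001] z [ 0.968 -0.251 -0.002] F [-0.6  0.6 -0.4] gap 93.9
twist 0.044991815221740894
t 14.6 pos [599. 170. 247.] x [-0.251 -0.968  0.001] z [ 0.968 -0.251 -0.002] F [-0.6  0.6 -0.4] gap 93.9
shift m [-0.0275  0.247  -0.0091]
```

Request:
{"op": "play_rows", "data": {
  "series": [
    [[-0.01,0.03,-0.004],0.045,0.4],
    [[-0.02,0.07,-0.009],0.045,0.4],
    [[-0.0275,0.11,-0.009],0.045,0.4],
    [[-0.0275,0.15,-0.009],0.045,0.4],
    [[-0.0275,0.18,-0.009],0.045,0.4],
    [[-0.0275,0.21,-0.009],0.045,0.4],
    [[-0.0275,0.23,-0.009],0.045,0.4],
    [[-0.0275,0.242,-0.009],0.045,0.4],
    [[-0.0275,0.249,-0.009],0.045,0.4],
    [[-0.0275,0.249,-0.009],0.045,0.4],
    [[-0.0275,0.249,-0.009],0.045,0.4]
  ]
}}

```text
clock: 15.7
eef_pos: [597.2, 198.9, -1.1]
eef_rot: [-1.572, -0.001, -1.869]
wrist_force: [-0.2, -0.7, -0.3]
finger_gap: 56.4
```

Run:
```python
from h import *
s,R=st(); d=np.array([np.cos(1.272),np.sin(1.272),0]); T=s['eef_pos']
print('knob rel tool (x,z)',R.T@(np.array([596.6,198.9,T[2]])-T))
im,c=snap('wrist','w8')
hsv=cv2.cvtColor(im,cv2.COLOR_RGB2HSV)
# shank axis from bright low-sat pixels
m=(cv2.inRange(hsv,(0,0,150),(180,60,255))); n,l,stt,ce=cv2.connectedComponentsWithStats(m)
for i in np.argsort(-stt[1:,4])[:6]+1: print(stt[i],ce[i].round(0))
m=(cv2.inRange(hsv,(15,90,120),(32,255,255))); n,l,stt,ce=cv2.connectedComponentsWithStats(m)
print('brass')
for i in np.argsort(-stt[1:,4])[:4]+1: print(stt[i],ce[i].round(0))
print(proj('wrist',[596.6,198.9,45],c),proj('wrist',np.r_[596.6,198.9,45]+137*d,c),proj('wrist',np.r_[596.6,198.9,45]+30*d,c))
```

```text
t 15.7 pos [597.2 198.9  -1.1] x [-0.294 -0.956  0.001] z [ 0.956 -0.294 -0.001] F [-0.2 -0.7 -0.3] gap 56.4
knob rel tool (x,z) [ 1.45656080e-01  5.17934723e-04 -5.64426642e-01]
[ 307   33   58  244 6563] [322. 157.]
[  63  444  375   36 6410] [211. 469.]
[ 552  289   88  111 4065] [597. 340.]
[ 380  270   62   71 1820] [410. 309.]
[ 200  270   62   71 1804] [231. 309.]
[ 375  351   81   27 1455] [421. 363.]
brass
[ 194  391  363   35 3121] [395. 413.]
[174 325  25  66 890] [183. 357.]
[443 324  26  67 873] [458. 357.]
[296 269  46  21 670] [318. 280.]
[319.83935078 306.8604971 ] [319.64013659  -1.80791253] [319.7620935 242.531698 ]
```

Request:
{"op": "play_rows", "data": {
  "series": [
    [[0,0,0],0,0.6],
    [[0,0,0],0,0.7],
    [[0,0,0],0,0.8],
    [[0,0,0],0,1],
    [[0,0,0],0,1],
    [[0,0,0],0,1],
    [[0,0,0],0,1],
    [[0,0,0],0,1],
    [[0,0,0],0,1],
    [[0,0,0],0,1]
  ],
  "squeeze": 50
}}

```text
clock: 16.75
eef_pos: [597.3, 198.9, -0.9]
eef_rot: [-1.571, -0.0, -1.869]
wrist_force: [0.1, 0.7, -0.4]
finger_gap: 18.8
```

Request:
{"op": "play_rows", "data": {
  "series": [
    [[0,-0.005,0],0,1],
    [[0,-0.015,0],0,1],
    [[0,-0.03,0],0,1],
    [[0,-0.05,0],0,1],
    [[0,-0.08,0],0,1],
    [[0,-0.11,0],0,1],
    [[0,-0.11,0],0,1],
    [[0,-0.11,0],0,1]
  ]
}}

```text
clock: 17.55
eef_pos: [597.5, 199.0, 110.1]
eef_rot: [-1.57, 0.001, -1.869]
wrist_force: [0.7, -0.3, -2.4]
finger_gap: 18.5
```

```bash
cat >> h.py <<'E'
def shank(im,x0=270,x1=370,y0=0,y1=268):
    hsv=cv2.cvtColor(im,cv2.COLOR_RGB2HSV); m=cv2.inRange(hsv,(0,0,110),(180,50,255)); m[:,:x0]=0;m[:,x1:]=0;m[y1:]=0;m[:y0]=0
    n,l,s,ce=cv2.connectedComponentsWithStats(m); i=1+np.argmax(s[1:,4]); print('comp',s[i])
    rows=[(y,np.where((l==i)[y])[0]) for y in range(s[i][1],s[i][1]+s[i][3])]
    return np.array([(y,(x.min()+x.max())/2,x.max()-x.min()+1) for y,x in rows if len(x)])
E
python3 - <<'E'
from h import *
s,R=st(); im,c=snap('wrist','w9'); T=s['eef_pos']
r=shank(im); print(r[::20])
def P(px,tilt,g=46,dz=0): # tool-frame model: pin along -tool x, drooping tilt
    return T-R[:,0]*px*np.cos(tilt)+np.array([0,0,g-px*np.sin(tilt)])
for g in (44,47):
  for tl in (-.05,0,.05,.1): print(g,tl,proj('wrist',P(137,tl,g),c).round(1),'groove',proj('wrist',P(120,tl,g),c).round(1),'face',proj('wrist',P(17,tl,g),c).round(1))
b,cb=snap('side','s9'); a,ca=snap('scene','c9')
for n in('side','scene'):
  for tl in (0,.1): print(n,tl,[proj(n,P(q,tl)).round(1).tolist() for q in (137,17)])
fr=lambda im,u:cv2.resize(im[int(u[1])-50:int(u[1])+50,int(u[0])-65:int(u[0])+65],(520,400),interpolation=cv2.INTER_CUBIC)
E
```

```text
t 17.55 pos [597.5 199.  110.1] x [-0.294 -0.956 -0.001] z [ 0.956 -0.294  0.001] F [ 0.7 -0.3 -2.4] gap 18.5
comp [ 285    0   69  268 7093]
[[  0.  318.   11. ]
 [ 20.  318.   23. ]
 [ 40.  318.   23. ]
 [ 60.  318.5  24. ]
 [ 80.  318.5  24. ]
 [100.  318.5  24. ]
 [120.  318.5  24. ]
 [140.  318.5  68. ]
 [160.  319.5  24. ]
 [180.  327.5  40. ]
 [200.  319.5  24. ]
 [220.  320.   23. ]
 [240.  320.5  24. ]
 [260.  320.   23. ]]
44 -0.05 [321.1  -6.2] groove [321.1  30.4] face [321.3 270.1]
44 0 [ 3.211e+02 -3.000e-01] groove [321.1  34.5] face [321.3 269.4]
44 0.05 [321.    5.8] groove [321.1  39. ] face [321.2 268.9]
44 0.1 [321.   12.1] groove [321.1  43.7] face [321.2 268.5]
47 -0.05 [321.1  -9.1] groove [321.1  28.1] face [321.3 272.2]
47 0 [321.1  -3. ] groove [321.1  32.3] face [321.3 271.5]
47 0.05 [321.1   3.3] groove [321.1  36.9] face [321.3 271. ]
47 0.1 [321.    9.8] groove [321.1  41.8] face [321.3 270.5]
side 0 [[234.5, 275.4], [272.6, 256.7]]
side 0.1 [[235.4, 279.1], [272.7, 257.2]]
scene 0 [[383.6, 283.6], [361.9, 255.0]]
scene 0.1 [[383.1, 287.7], [361.9, 255.5]]
```

Run:
```python
from h import *
for n in ('w8','w9'):
    im,c=pickle.load(open(n+'.pkl','rb')); col=im[:,314:324].astype(int).mean(1)
    V=col.max(1); sat=(col.max(1)-col.min(1))
    print(n,'dark rows',[(y,int(V[y])) for y in range(5,60) if V[y]<130],'face row',next(y for y in range(230,300) if sat[y]>60), [int(x) for x in sat[262:276]])
    hs=[]
    for y in (10,60,100,220,250):
        row=im[y].astype(int); s=row.max(1)-row.min(1); x=np.arange(295,345); g=x[(s[295:345]<45)&(row[295:345].max(1)>100)]; hs.append((y,g.min(),g.max()))
    print(hs)
```

```text
w8 dark rows [(29, 95), (30, 85), (31, 85), (32, 99)] face row 277 [10, 10, 9, 9, 10, 9, 9, 9, 10, 9, 9, 10, 9, 11]
[(10, np.int64(310), np.int64(329)), (60, np.int64(307), np.int64(331)), (100, np.int64(307), np.int64(330)), (220, np.int64(307), np.int64(330)), (250, np.int64(303), np.int64(333))]
w9 dark rows [(30, 91), (31, 85), (32, 85), (33, 110)] face row 277 [10, 10, 10, 10, 10, 10, 10, 10, 9, 10, 10, 10, 10, 17]
[(10, np.int64(308), np.int64(327)), (60, np.int64(307), np.int64(330)), (100, np.int64(306), np.int64(331)), (220, np.int64(308), np.int64(332)), (250, np.int64(309), np.int64(332))]
```

The grip is sound: the groove stays at rows 30–33 and the face at row 277 before and after lifting, so the pin has not slipped. Carrying it to the right-hand side of the hinge.

Request:
{"op": "play_rows", "data": {
  "series": [
    [[0.015,0,0],0,1],
    [[0.04,0,0],-0.03,1],
    [[0.07,0,0],-0.06,1],
    [[0.1,0,0],-0.09,1],
    [[0.135,0,0],-0.12,1],
    [[0.17,0,0],-0.15,1],
    [[0.205,0,0],-0.18,1],
    [[0.24,0,0],-0.21,1],
    [[0.275,0,0],-0.24,1],
    [[0.31,0,0],-0.27,1],
    [[0.345,0,0],-0.3,1],
    [[0.38,0,0],-0.33,1],
    [[0.41,0,-0.001],-0.361,1],
    [[0.435,0,-0.002],-0.361,1],
    [[0.452,0,-0.002],-0.361,1],
    [[0.452,0,-0.002],-0.361,1],
    [[0.452,0,-0.002],-0.361,1]
  ]
}}

```text
clock: 19.4
eef_pos: [461.2, -232.7, 108.2]
eef_rot: [-1.574, 0.0, -1.509]
wrist_force: [0.7, 0.7, -0.5]
finger_gap: 18.9
```

Run:
```python
from h import *
s,R=st(); print('angle -x',np.arctan2(-R[1,0],-R[0,0]))
shift([462.6,-232.6,8.6])
```

```text
t 19.4 pos [ 461.2 -232.7  108.2] x [ 0.061 -0.998 -0.   ] z [ 0.998  0.061 -0.003] F [ 0.7  0.7 -0.5] gap 18.9
angle -x 1.6322463632570987
t 19.4 pos [ 461.2 -232.7  108.2] x [ 0.061 -0.998 -0.   ] z [ 0.998  0.061 -0.003] F [ 0.7  0.7 -0.5] gap 18.9
shift m [0.     0.0996 0.0017]
```

Request:
{"op": "play_rows", "data": {
  "series": [
    [[0,0.02,0.0015],-0.002,1],
    [[0,0.045,0.0015],-0.002,1],
    [[0,0.07,0.0015],-0.002,1],
    [[0,0.09,0.0015],-0.002,1],
    [[0,0.0995,0.0015],-0.002,1],
    [[0,0.0995,0.0015],-0.002,1],
    [[0,0.0995,0.0015],-0.002,1],
    [[0,0.0995,0.0015],-0.002,1]
  ]
}}

```text
clock: 20.2
eef_pos: [463.0, -232.7, 9.7]
eef_rot: [-1.573, -0.001, -1.507]
wrist_force: [-0.1, -0.7, -1.4]
finger_gap: 19.0
```

Run:
```python
from h import *
s,R=st(); print('angle -x',np.arctan2(-R[1,0],-R[0,0])); shift([462.6,-232.6,8.6])
im,c=snap('wrist','w10'); a,ca=snap('scene','c10'); b,cb=snap('side','s10')
w=cv2.resize(im[0:200,220:420],(400,400),interpolation=cv2.INTER_CUBIC)
u=proj('side',[450,-60,54]); print('side org',u,proj('scene',[450,-60,54]))
f=lambda im,n:(lambda u:(print(n,u-[25,25]),cv2.resize(im[u[1]-25:u[1]+25,u[0]-25:u[0]+25],(400,400),interpolation=cv2.INTER_CUBIC))[1])(proj(n,[450,-75,54]).astype(int))
t=np.hstack([w,f(b,'side')]); save('w10c',t)
H=np.array([447.5,-29.2,0]); ux=np.array([np.cos(.074),np.sin(.074),0]); uy=np.array([-ux[1],ux[0],0])
print('lug R top corners',[proj('wrist',H+x*ux+y*uy+[0,0,72],c).round(0).tolist() for x in(-17,0,17) for y in (-47,-37)], 'axis@-47',proj('wrist',H-47*uy+[0,0,54],c), 'bore mid y=37',proj('wrist',H+37*uy+[0,0,54],c))
```

```text
t 20.2 pos [ 463.  -232.7    9.7] x [ 0.064 -0.998  0.001] z [ 0.998  0.064 -0.002] F [-0.1 -0.7 -1.4] gap 19.0
angle -x 1.6344326451973938
t 20.2 pos [ 463.  -232.7    9.7] x [ 0.064 -0.998  0.001] z [ 0.998  0.064 -0.002] F [-0.1 -0.7 -1.4] gap 19.0
shift m [-0.0002  0.0011 -0.0004]
side org [371.5770552  251.68963144] [337.05110129 220.39727004]
side [349 224]
lug R top corners [[273.0, -56.0], [273.0, -75.0], [315.0, -58.0], [315.0, -77.0], [358.0, -58.0], [357.0, -76.0]] axis@-47 [315.73274225 -38.27923331] bore mid y=37 [ 314.64161362 -155.91061296]
```

View pics/w10c.png

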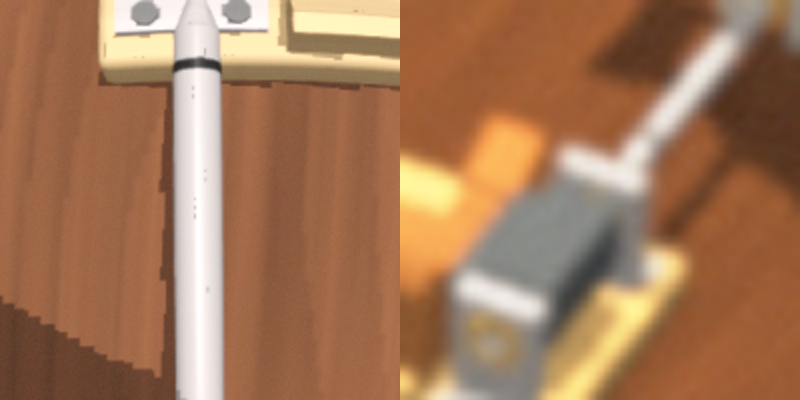

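The left half shows the pin nose at (197,5), centred on the lug's two foot bolts at (145,12) and (237,10). The right half (side camera) shows the nose heading for the near lug. I'll check the lateral and vertical alignment numerically.

Run:
```python
from h import *
im,c=pickle.load(open('w10.pkl','rb')); k=lambda u,v:(220+u/2,v/2)
H=np.array([447.5,-29.2,0]); ux=np.array([np.cos(.074),np.sin(.074),0]); uy=np.array([-ux[1],ux[0],0])
L=lambda P:np.round([(P-H)@ux,(P-H)@uy],1)
for z in (18,21): print('bolts',z,L(onz('wrist',k(145,12),z,c)),L(onz('wrist',k(237,10),z,c)))
print('foot plate edges z20',L(onz('wrist',k(115,32),20,c)),L(onz('wrist',k(269,29),20,c)))
print('groove z54',L(onz('wrist',k(197,64),54,c)),'z59 top',L(onz('wrist',k(197,64),59,c)))
print('tip',L(onz('wrist',k(197,0),54,c)),'near',L(onz('wrist',k(199,390),54,c)))
s,R=st(); print('tcp',L(s['eef_pos']))
# side/scene: line of pin nose: predicted vs bright shank mask columns
im,c=pickle.load(open('s10.pkl','rb'))
P=lambda y,z:H+uy*y+[0,0,z]
print('side pred shank y=-100,-150 z54:',[proj('side',P(y,54),c).round(2).tolist() for y in (-70,-100,-150)])
hsv=cv2.cvtColor(im,cv2.COLOR_RGB2HSV)
def ctr(img,n,c,y):
    p=proj(n,P(y,54),c); q=proj(n,P(y+10,54),c); d=(q-p)/np.linalg.norm(q-p); nn=np.array([-d[1],d[0]])*np.sign(d[0] if d[0] else 1)
    if nn[1]<0: nn=-nn
    t=np.arange(-6,6.01,.25); xy=(p+t[:,None]*nn).astype(np.float32)
    v=cv2.remap(img,xy[:,0].reshape(-1,1),xy[:,1].reshape(-1,1),cv2.INTER_LINEAR).reshape(-1,3).astype(float)
    b=v[:,2]; b=b-np.percentile(b,30); b[b<.5*b.max()]=0
    return (b*t).sum()/b.sum(), np.linalg.norm(proj(n,P(y,64),c)-p)/10, nn
for n,f in (('side','s10'),('scene','c10')):
    im,c=pickle.load(open(f+'.pkl','rb'))
    for y in (-90,-110,-130,-150,-170): o=ctr(im,n,c,y); print(n,y,'off px down',round(o[0],2),'px/mm z',round(o[1],3),o[2].round(2), 'px/mm x',((proj(n,P(y,54)+ux*10,c)-proj(n,P(y,54),c))@o[2]/10).round(3))
```

```text
bolts 18 [-12.8 -54.7] [ 11.5 -54.6]
bolts 21 [-12.6 -56. ] [ 11.3 -55.8]
foot plate edges z20 [-20.6 -61.2] [ 19.6 -61. ]
groove z54 [  0.9 -83. ] z59 top [  0.9 -84.7]
tip [  1.  -67.4] near [   0.5 -153.9]
t 20.35 pos [ 462.7 -232.7    9.4] x [ 0.063 -0.998  0.001] z [ 0.998  0.063 -0.002] F [-1.   0.9 -1.2] gap 18.6
tcp [ 1.000e-01 -2.041e+02]
side pred shank y=-100,-150 z54: [[377.41, 244.64], [381.73, 239.36], [388.7, 230.82]]
side -90 off px down -0.75 px/mm z 0.252 [0.77 0.63] px/mm x -0.287
side -110 off px down -0.67 px/mm z 0.252 [0.77 0.63] px/mm x -0.284
side -130 off px down -0.75 px/mm z 0.251 [0.77 0.63] px/mm x -0.282
side -150 off px down -0.67 px/mm z 0.25 [0.77 0.63] px/mm x -0.28
side -170 off px down -1.04 px/mm z 0.25 [0.77 0.63] px/mm x -0.278
scene -90 off px down -0.86 px/mm z 0.258 [-0.5   0.87] px/mm x 0.212
scene -110 off px down -0.89 px/mm z 0.257 [-0.5   0.87] px/mm x 0.211
scene -130 off px down -0.91 px/mm z 0.256 [-0.5   0.87] px/mm x 0.209
scene -150 off px down -0.9 px/mm z 0.255 [-0.5   0.87] px/mm x 0.208
scene -170 off px down -0.8 px/mm z 0.254 [-0.5   0.87] px/mm x 0.206
```

Run:
```python
from h import *
def ctr(img,n,c,P,d3):
    p=proj(n,P,c); q=proj(n,P+10*d3,c); d=(q-p)/np.linalg.norm(q-p); nn=np.array([-d[1],d[0]])
    if nn[1]<0: nn=-nn
    t=np.arange(-6,6.01,.25); xy=(p+t[:,None]*nn).astype(np.float32)
    v=cv2.remap(img,xy[:,0].reshape(-1,1),xy[:,1].reshape(-1,1),cv2.INTER_LINEAR).reshape(-1,3).astype(float)
    b=v[:,0] if 0 else v.min(1); b=b-np.percentile(b,30); b[b<.5*b.max()]=0
    return (b*t).sum()/b.sum(), (proj(n,P+[0,0,10],c)-p)@nn/10,(proj(n,P+np.cross(d3,[0,0,1])*10,c)-p)@nn/10
dT=np.array([np.cos(1.272),np.sin(1.272),0]); O=np.array([596.6,198.9,45])
dH=np.array([-np.sin(.074),np.cos(.074),0]); H=np.array([447.5,-29.2,54])
for lab,fs,f,d in (('tray',('s2','c2'),lambda q:O+q*dT,dT),('held over tray',('s9','c9'),lambda q:O+q*dT+[0.3,0,111],dT),('hinge',('s10','c10'),lambda q:H+(q-204)*dH+[.2,0,1.3],dH)):
    for q in (40,60,80,100,115):
        M=[];r=[]
        for n,k in zip(('side','scene'),fs):
            im,c=pickle.load(open(k+'.pkl','rb')); o=ctr(im,n,c,f(q),d); r.append(o[0]);M.append(o[1:])
        print(lab,q,'dz,dlat',np.linalg.solve(np.array(M),r).round(1), np.round(r,2))
```

```text
tray 40 dz,dlat [ 4.  -1.3] [-0.63 -1.15]
tray 60 dz,dlat [-0.7 -3.8] [ 1.14 -1.15]
tray 80 dz,dlat [ 4.1 -1.2] [-0.67 -1.14]
tray 100 dz,dlat [ 4.8 -1.1] [-0.88 -1.26]
tray 115 dz,dlat [ 4.5 -0.9] [-0.88 -1.15]
held over tray 40 dz,dlat [ 2.  -1.1] [-0.25 -0.77]
held over tray 60 dz,dlat [ 1.9 -1.4] [-0.14 -0.86]
held over tray 80 dz,dlat [ 1.6 -1.5] [-0.03 -0.87]
held over tray 100 dz,dlat [ 1.4 -1.4] [-0.01 -0.78]
held over tray 115 dz,dlat [ 1.6 -1.6] [ 0.   -0.92]
hinge 40 dz,dlat [3.2 0.2] [-0.5  -0.66]
hinge 60 dz,dlat [3.1 0.2] [-0.5  -0.65]
hinge 80 dz,dlat [ 3.2 -0.2] [-0.41 -0.75]
hinge 100 dz,dlat [ 3.1 -0.1] [-0.42 -0.73]
hinge 115 dz,dlat [2.8 0. ] [-0.42 -0.61]
```

The pin is about 1.4 mm too far towards stand +x and about 1.3 mm high. I'll correct both and advance through the first lug.

Request:
{"op": "play_rows", "data": {
  "series": [
    [[0,0.0013,-0.0013],0,1],
    [[0,0.0013,-0.0013],0,1],
    [[-0.006,0.0013,-0.0014],0,1],
    [[-0.012,0.0013,-0.0014],0,1],
    [[-0.016,0.0013,-0.0015],0,1],
    [[-0.02,0.0013,-0.0015],0,1],
    [[-0.024,0.0013,-0.0016],0,1],
    [[-0.028,0.0013,-0.0016],0,1],
    [[-0.028,0.0013,-0.0016],0,1]
  ]
}}

```text
clock: 21.25
eef_pos: [459.3, -204.4, 8.0]
eef_rot: [-1.573, -0.0, -1.507]
wrist_force: [0.1, -0.3, -1.7]
finger_gap: 18.9
```

Request:
{"op": "play_rows", "data": {
  "series": [
    [[-0.005,0,-0.0001],0,1],
    [[-0.01,0,-0.0001],0,1],
    [[-0.015,0,-0.0002],0,1],
    [[-0.02,0,-0.0002],0,1],
    [[-0.025,0,-0.0003],0,1],
    [[-0.03,0,-0.0003],0,1],
    [[-0.03,0,-0.0003],0,1]
  ]
}}

```text
clock: 21.95
eef_pos: [457.1, -173.9, 8.1]
eef_rot: [-1.573, -0.0, -1.506]
wrist_force: [0.4, -0.2, -0.5]
finger_gap: 18.9
```

Run:
```python
from h import *
s,R=st();print(s['moment'].round(2)); im,c=snap('wrist','w11')
H=np.array([447.5,-29.2,0]); ux=np.array([np.cos(.074),np.sin(.074),0]); uy=np.array([-ux[1],ux[0],0])
print('tcp',(s['eef_pos']-H)@ux,(s['eef_pos']-H)@uy)
for y in (50,80,110,150,200):
    row=im[y].astype(int); sa=row.max(1)-row.min(1); x=np.arange(290,345); g=x[(sa[290:345]<45)&(row[290:345].max(1)>150)]
    print(y,(g.min(),g.max()) if len(g) else None)
print('lug top outer corners pred',[proj('wrist',H+x*ux-47*uy+[0,0,72],c).round(1).tolist() for x in (-17,17)], 'axis at -47',proj('wrist',H-47*uy+[0,0,54],c))
```

```text
t 21.95 pos [ 457.1 -173.9    8.1] x [ 0.064 -0.998  0.   ] z [ 0.998  0.064 -0.002] F [ 0.4 -0.2 -0.5] gap 18.9
[-0.03 -0.07 -0.  ]
tcp -1.1543792061085945 -145.0297020831159
50 (np.int64(290), np.int64(344))
80 None
110 (np.int64(290), np.int64(344))
150 (np.int64(309), np.int64(330))
200 (np.int64(310), np.int64(331))
lug top outer corners pred [[274.6, 74.2], [366.9, 73.2]] axis at -47 [320.82703629  82.09064182]
```

Request:
{"op": "play_rows", "data": {
  "series": [
    [[-0.007,0,-0.0001],0,1],
    [[-0.014,0,-0.0002],0,1],
    [[-0.021,0,-0.0002],0,1],
    [[-0.028,0,-0.0003],0,1],
    [[-0.035,0,-0.0004],0,1],
    [[-0.04,0,-0.0004],0,1],
    [[-0.045,0,-0.0005],0,1],
    [[-0.05,0,-0.0005],0,1],
    [[-0.05,0,-0.0005],0,1]
  ]
}}

```text
clock: 22.9
eef_pos: [453.4, -123.9, 8.1]
eef_rot: [-1.573, -0.0, -1.506]
wrist_force: [-0.4, -0.1, -0.7]
finger_gap: 18.9
```

Request:
{"op": "play_rows", "data": {
  "series": [
    [[-0.005,0,-0.0001],0,1],
    [[-0.01,0,-0.0001],0,1],
    [[-0.015,0,-0.0002],0,1],
    [[-0.02,0,-0.0002],0,1],
    [[-0.024,0,-0.0003],0,1],
    [[-0.027,0,-0.0003],0,1],
    [[-0.028,0,-0.0003],0,1],
    [[-0.028,0,-0.0003],0,1]
  ]
}}

```text
clock: 23.7
eef_pos: [451.3, -95.9, 8.1]
eef_rot: [-1.573, -0.001, -1.506]
wrist_force: [1.4, 0.1, -1.4]
finger_gap: 19.1
```

Request:
{"op": "play_rows", "data": {
  "series": [
    [[-0.001,0,0],0,1],
    [[-0.002,0,0],0,1],
    [[-0.003,0,0],0,1],
    [[-0.0035,0,0],0,1],
    [[-0.004,0,0],0,1],
    [[-0.004,0,0],0,1]
  ]
}}

```text
clock: 24.3
eef_pos: [451.2, -92.8, 8.1]
eef_rot: [-1.573, -0.002, -1.506]
wrist_force: [0.5, -9.1, -3.0]
finger_gap: 18.8
```

The push has risen to 9 N at the expected position, so the knob is against the lug. Final numeric checks before handing in.

Run:
```python
from h import *
s,R=st(); im,c=snap('wrist','w12'); b,cb=snap('side','s12'); a,ca=snap('scene','c12')
H=np.array([447.5,-29.2,0]); ux=np.array([np.cos(.074),np.sin(.074),0]); uy=np.array([-ux[1],ux[0],0])
L=lambda P:np.round([(P-H)@ux,(P-H)@uy],1)
print('tcp',L(s['eef_pos']))
P=lambda x,y,z:H+x*ux+y*uy+[0,0,z]
# groove/tip in wrist image: scan along axis
for y in range(46,80,2):
    u=proj('wrist',P(0,y,59),c); r,cc=int(round(u[1])),int(round(u[0]))
    if 0<=r<480: print(y,(cc,r),im[r,cc-2:cc+3].mean(0).round(0).astype(int).tolist(),end='; ')
print()
# cradle: knuckle top in wrist image -> corners by grey mask extents
for n,i,cc in (('side',b,cb),('scene',a,ca)):
    print(n,[ (y,i[tuple(int(round(v)) for v in proj(n,P(0,y,57),cc)[::-1])].tolist()) for y in (50,55,60,65,70,75,80)])
# cradle motion: image difference of rear saddle/spine vs after-seating wrist? compare stand-frame knuckle top edges
hsv=cv2.cvtColor(im,cv2.COLOR_RGB2HSV)
for n,k,z in (('knuckle',[(-15,-30),(-15,30),(15,-30),(15,30)],69),('saddle',[(27,-50),(27,50),(49,-50),(49,50)],74)):
    print(n,[proj('wrist',P(x,y,z),c).round(0).tolist() for x,y in k])
```

```text
t 24.3 pos [451.2 -92.8   8.1] x [ 0.065 -0.998  0.002] z [ 0.998  0.065 -0.002] F [ 0.5 -9.1 -3. ] gap 18.8
tcp [ -1.1 -63.7]
46 (321, 53) [236, 227, 225]; 48 (320, 48) [236, 228, 226]; 50 (320, 44) [234, 226, 223]; 52 (320, 39) [219, 211, 208]; 54 (320, 35) [215, 207, 204]; 56 (320, 30) [66, 64, 63]; 58 (320, 26) [218, 209, 207]; 60 (320, 21) [217, 209, 206]; 62 (320, 17) [217, 208, 205]; 64 (320, 13) [215, 206, 204]; 66 (320, 9) [209, 201, 198]; 68 (320, 4) [206, 198, 196]; 70 (320, 0) [201, 191, 187]; 
side [(50, [225, 218, 203]), (55, [214, 204, 192]), (60, [225, 219, 211]), (65, [235, 230, 223]), (70, [228, 220, 210]), (75, [223, 197, 164]), (80, [236, 212, 163])]
scene [(50, [172, 159, 150]), (55, [154, 145, 139]), (60, [165, 156, 153]), (65, [189, 176, 171]), (70, [187, 172, 168]), (75, [166, 146, 139]), (80, [127, 90, 75])]
knuckle [[284.0, 242.0], [281.0, 87.0], [361.0, 242.0], [361.0, 86.0]]
saddle [[391.0, 294.0], [393.0, 34.0], [444.0, 292.0], [450.0, 39.0]]
```

Run:
```python
from h import *
im,c=pickle.load(open('w12.pkl','rb')); H=np.array([447.5,-29.2,0]); ux=np.array([np.cos(.074),np.sin(.074),0]); uy=np.array([-ux[1],ux[0],0])
g=cv2.GaussianBlur(im,(3,3),0).astype(int)
for y in (-20,0,20): # edge scan over x at knuckle top z=69
    xs=np.arange(-30,60,.5); v=np.array([g[tuple(int(round(q)) for q in proj('wrist',H+x*ux+y*uy+[0,0,69],c)[::-1])] for x in xs]); d=np.abs(np.diff(v,axis=0)).sum(1)
    print('x edges',y,[(xs[i],int(d[i])) for i in np.argsort(-d)[:8]])
for x in (-8,8):
    ys=np.arange(-36,36,.5); v=np.array([g[tuple(int(round(q)) for q in proj('wrist',H+x*ux+y*uy+[0,0,69],c)[::-1])] for y in ys]); d=np.abs(np.diff(v,axis=0)).sum(1)
    print('y edges',x,[(ys[i],int(d[i])) for i in np.argsort(-d)[:6]])
print('joints',manip.read_state()['joints'].round(2))
```

```text
x edges -20 [(np.float64(46.5), 92), (np.float64(-19.0), 77), (np.float64(-19.5), 72), (np.float64(-15.5), 71), (np.float64(-15.0), 61), (np.float64(26.0), 53), (np.float64(8.0), 50), (np.float64(25.5), 45)]
x edges 0 [(np.float64(-19.0), 155), (np.float64(26.5), 84), (np.float64(-16.0), 80), (np.float64(-15.5), 67), (np.float64(-19.5), 49), (np.float64(-18.5), 45), (np.float64(-15.0), 36), (np.float64(26.0), 34)]
x edges 20 [(np.float64(-19.0), 184), (np.float64(-15.5), 82), (np.float64(-16.0), 79), (np.float64(-19.5), 78), (np.float64(-17.5), 71), (np.float64(46.5), 59), (np.float64(25.5), 56), (np.float64(-15.0), 55)]
y edges -8 [(np.float64(29.0), 100), (np.float64(-13.0), 78), (np.float64(-13.5), 59), (np.float64(31.0), 36), (np.float64(35.0), 35), (np.float64(-30.5), 32)]
y edges 8 [(np.float64(-18.5), 86), (np.float64(29.5), 51), (np.float64(29.0), 51), (np.float64(-35.5), 46), (np.float64(32.0), 42), (np.float64(-31.5), 34)]
joints [-0.28  0.35  1.93 -0.    0.87 -0.34]
```

The knuckle edges are at x = −15.5 and y = −30.5/+29.5, which matches a seated cradle at its height. Handing in.

```bash
python3 -c "
from cell import manip
print(manip.sign_off()); s=manip.read_state(); print(s['clock'],s['wrist_force'],s['finger_gap'])"
```

```text
the job is handed in; nothing more can be done
None
the job is handed in; nothing more can be done
```

The stand is back together: the cradle is seated and released in its pocket, and the pin goes through the right lug, the knuckle and the left lug. The job was handed in at about 24.5 s of the 72 s allowed, with the gripper holding the knob against the right lug, pushing about 9 N.

**Last checks**
- **Pin:** the grip centre is 63.7 mm from the hinge middle (64 expected). The black clip groove shows 56 mm out from the middle, as it should when the pin is fully home.
- **Cradle:** the knuckle's edges are within about 1 mm of where they belong when seated.
- **Forces:** the pin met no noticeable resistance until the knob touched the lug. The highest wrist force I read was about 17 N.

**What went wrong or disagreed**
- **First grip failed:** the fingertips sit about 25–30 mm short of the stated tool point. The first attempt to grip the cradle closed on top of its spine with a light touch, without visibly moving it. I allowed for the offset afterwards.
- **Pin height:** the side and scene cameras read the pin 2–4 mm higher than the other evidence. I took that as camera bias, and the pin went in freely.
- **Bystanders:** I did not check afterwards that the glassware and tools were undisturbed. I kept the planned paths clear of them and felt no unexpected contact.

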